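# Dock a tube rack and draw it into line with a tapered drift

### The job

Slide the near tube rack fully home against its stop, so that its yellow tongue lies under the blue tongue of the fixed rack. Then take the orange-headed tapered drift from the stand and push it straight down through the holes of both tongues until its flange sits flush on the blue tongue and the racks are pulled into line, and let go. Leave the tubes and everything else on the bench where they are.

Things in the scene. Friction and masses are not known exactly. Their poses are not given: they have to be found in the camera images.
- dock: Fixed aluminium deck 420 x 150 x 12 mm, x -250 to +170 mm. Origin at bench level under the upper hole; x points from the sliding rack to the fixed rack, z up. Fixed blue rack: x +50 to +150, y +-60 mm, flat top at z 105 mm; two capped tubes at x +122, y +-36 mm reach z 132 mm. Its blue tongue, 60 mm wide, z 97 to 105 mm, reaches back to x -35 mm.
- upper_hole (a point): Centre of the 26 mm through hole of the fixed blue tongue, at its upper face (z 105 mm). Below the hole there is free depth down to z 12 mm. Axes as dock.
- carriage (a joint): Distance (m) the sliding rack still has to go along the dock's +x to its rigid stop: 0 = fully home, at most 0.085. Slides with about 2.5 N friction and stays where it is left. At 0 both holes agree along x.
- rack (a joint): Sideways offset (m) of the sliding rack along the dock's +y: 0 = its hole in line with the upper hole. It floats on a spring (1400 N/m, 2.5 N friction, travel -2 to +9 mm) that makes it rest about 4 to 8 mm off line and pushes it back when nudged; only the drift holds it in line.
- lower_hole (a point): Centre of the 26 mm through hole in the sliding rack's yellow tongue, at the tongue's upper face (z 94 mm; tongue 60 mm wide, 8 mm thick, reaching 30 mm past the hole). Moves with the rack; once home it lies 3 mm under the blue tongue. Axes as dock. The sliding blue rack spans -160 to -50 mm in x from here, its flat top at this height.
- push_tab (a point): Centre of the upper edge of the sliding rack's yellow upright tab, the place to hold or push: 12 mm thick along the dock's x, 50 mm wide along y, 55 mm high (z 94 to 149 mm), 90 mm behind the lower hole. Two capped tubes stand 48 mm behind it at y +-43 mm, tops at z 128 mm. Axes as dock.
- stand: Fixed blue rack with three through places in a row along its y, at y -60, 0 and +60 mm; 80 x 200 mm, top face at z 95 mm. Origin at bench level under its centre. The drift stands in one of the places, tubes in the other two.
- drift: Tapered steel drift with orange head, upright, point down, 141 mm long, about 0.3 kg. Origin on its axis at the underside of its flange (diameter 42, 6 mm thick, resting on the stand's top); round head of diameter 30, 6 to 61 mm above the origin; shank of diameter 24 down to -24 mm, then taper to diameter 8 at -80 mm. z along the axis, up. Pushing home takes 5 to 15 N.
- tube_green: Green-capped tube, diameter 29 (cap 33), 114 mm long, upright in the stand, top at z 120 mm; origin at its lower end. Leave it.
- tube_red: Red-capped tube, same sizes, upright in the stand; origin at its lower end. Leave it.
- reagent: Amber bottle, diameter 64, 140 mm high, origin under its centre. Leave it.
- beaker: White cup, diameter 70, 90 mm high, origin under its centre. Leave it.
- tip_box: Green box 120 x 85 x 60 mm, origin under its centre. Leave it.
- jar: Glass jar with red lid, diameter 70, 90 mm high, origin under its centre. Leave it.
Not all that is in view belongs to the job. Leave any purple look-alike of the drift alone.

How it is judged (in metres and radians):
On the way, in this order (a step that is already met when the one before it is completed fails the run):
1. the sliding rack is fully home against its stop, within 3 mm (value of joint carriage below 0.003 m), for 0.2 s.
2. the drift is through both holes and home on the blue tongue (distance between drift and upper_hole below 0.004 m and angle between drift's own z axis and vertical below 0.07 rad), for 0.2 s.
At the end, for the whole second after the job is handed in: The sliding rack is home (within 3 mm) and in line (within 2.8 mm sideways), the drift stands upright (within 4 degrees) and at rest through both holes, its flange on the blue tongue (flange centre within 4 mm of the centre of the upper hole's mouth), released (all of step 2 and value of joint carriage below 0.003 m and value of joint rack between -0.0028 and 0.0028 m and linear speed of drift below 0.02 m/s); the robot touches nothing.
It fails at once if a tube in the stand is lifted, or another thing on the bench is moved by more than 20 mm (distance of any of tube_green, tube_red, reagent, beaker, tip_box, jar from where it was at the start of the episode above 0.02 m).
It fails at once if a bystander is tipped over (angle between any of tube_green, tube_red, reagent, beaker, tip_box, jar's own z axis and vertical above 0.35 rad).
It also fails if it takes over 54 s, if anything falls off the work surface, if the arm or the gripper's body presses on something with over 40 N, if the wrist force passes 120 N, or if a joint passes its speed limit or range.

### The arm

A 6-joint arm with a two-finger parallel gripper is mounted at the origin on the work surface. World frame = base frame: x ahead of the robot, y to its left, z up, the work surface at z = 0. Lengths are in mm, angles in rad, forces in N, time in s.
With the tool pointing down it reaches from about 275 to 1000 mm from the base axis. Payload 8.4 kg.
Tool frame: the origin (TCP) lies midway between the tips of the shut fingers; the grasp point (between the pads) lies 19 mm behind it (r.grip_point_offset is the distance from the TCP to the grasp point, in mm); z points along the fingers, x is the direction in which the jaws open and shut, and the axes are right-handed (so a half turn about z gives the same grasp; the last joint's range is limited). The gripper opens to 85 mm and grips with 20 to 120 N. Pads are 22 mm wide; open, the fingers measure 114 mm over their backs; the gripper's body (76 mm by 85 mm) begins 54 mm behind the grasp point. The pads swing forward as they close: fully open they stand 13 mm farther back than shut.
Start: joints at [-1.267, 0.353, 1.633, -0, 1.155, -0.002], TCP at [188.159, -596.007, 231.281] pointing down, gripper open.
Joint ranges: [-2.63, 2.63], [-0.92, 2.1], [0.06, 2.66], [-1.3, 4.44], [0, 2.69], [-3.02, 3.02]. Speed limits (rad/s): [2.22, 2.22, 2.79, 3.14, 3.14, 3.14].

### API

Orientations are given as [roll, pitch, yaw] about the fixed x, y, z axes, in that order (R = Rz(yaw) Ry(pitch) Rx(roll)).
In Python, from rig import monitor, vision, sign_off, r gives the robot as it stands.
- The arm moves only by the shell command python3 -m inch 'ROWS' [FORCE]. ROWS is JSON, a list of rows, each an object with "dp": the shift along the tool's x, y, z in mm, a list of three; "angular": the turn, a rotation vector about the tool's x, y, z in rad, a list of three; "fingers": the closure in counts, from 0 (fully open) to 255 (shut). A call has 1 to 12 rows; each row is the pose to reach, as a shift and turn from the pose commanded when the call began, along the tool's axes at that moment; what a row does not reach only later rows make up. A row lasts 1/12 s, in which the tool goes at most 41.7 mm and 7.16 degrees, less where a joint would pass 70% of its speed; a pose out of reach is approached as far as the arm can. A call with a gripper value outside its range is refused whole. The fingers move at their own pace and stop on an object; FORCE is the grip in N (left out, the last holds). Time passes only in rows, so rows that repeat a pose let the fingers close. It gives the time, the measured TCP pose, the force and the opening at its end, in the units of the state.
- monitor.sense(): the state, without advancing time (a new reading comes with each control period).
- vision.grab_frame(name): name is "scene" or "top"; returns (picture, depth): 420x560x3 uint8, blue, green, red; 420x560 float32, mm along the optical axis (not along the pixel's ray), 0 where there is no reading.
- vision.camera_params(name): a dict with "fx", "fy", "cx", "cy" (pixels), "R" (3x3) and "t" (3): a world point X has camera coordinates R X + t. Camera axes: x right, y down, z forward; pixel columns grow to the right and rows downward; lengths in mm; the calibration is good to about 2 mm. A picture is of the moment at which its call begins. camera_params takes no time and is no camera call.
- sign_off(): hands the job in, once; it reports no verdict.
The state is a dict: "clock": time; "qpos": joint angles; "qvel": joint speeds; "joint_efforts": joint torques, N m; "eef_pos": TCP position; "tcp_rot": TCP orientation; "contact_force": force on the tool from outside, world axes, zero at the start; "wrist_torque": the same for the moment, N m; "opening": opening from 0.0 (shut) to 1.0 (fully open).
Only numpy, scipy, OpenCV 4.12 (cv2) and the standard library are available. Lean on these libraries where they do the work, as an engineer would, in place of code of your own. Each camera call takes 0.05 s, during which the arm holds its last target.

## Working session

There is one attempt and no reset: what is moved stays moved. The work goes in short steps, Python scripts to look and compute and a shell command to move; the robot and the scene stay as the last step left them, time stands still between calls to the robot, and variables do not carry over. Pictures are saved under pics/ and viewed, and the job is handed in when it is done.

```bash
ls; mkdir -p pics; python3 - <<'E'
from rig import monitor, vision, r
import cv2, numpy as np
print(monitor.sense()); print(r.grip_point_offset)
for n in ("scene","top"):
    im,d=vision.grab_frame(n); cv2.imwrite(f"pics/{n}0.png",im); np.save(f"pics/{n}0.npy",d)
    print(vision.camera_params(n))
E
```

```text
pics
{'clock': 0.0, 'qpos': array([-1.26743091e+00,  3.53648988e-01,  1.63416306e+00, -1.41273911e-05,
        1.15519625e+00, -2.39973590e-03]), 'qvel': array([-0.0011573 ,  0.00110677, -0.00094482,  0.00068241,  0.00027882,
       -0.00159521]), 'joint_efforts': array([-2.97271094e-03, -6.05253696e+01, -3.42071807e+01, -4.68848193e-04,
        9.21571744e-03, -1.88831154e-05]), 'eef_pos': array([ 187.98821951, -595.54210675,  230.54878351]), 'tcp_rot': array([ 3.14158313e+00,  1.41566825e-03, -1.26502547e+00]), 'contact_force': array([ 0.41330238,  0.51705348, -0.06945957]), 'wrist_torque': array([-0.01036285, -0.0034093 , -0.0280356 ]), 'opening': 1.00387118193779}
18.700000000000003
{'fx': 432.19144217329443, 'fy': 432.19144217329443, 'cx': 282.85130630565214, 'cy': 204.4354819707598, 'R': array([[-0.08988964,  0.99581283,  0.01663336],
       [ 0.51262516,  0.06057937, -0.85647276],
       [-0.8538942 , -0.06846135, -0.51592416]]), 't': array([  77.17519921, -168.13610334, 1760.78119866])}
{'fx': 391.3189886780117, 'fy': 391.3189886780117, 'cx': 282.4719380252835, 'cy': 199.9384843928181, 'R': array([[-8.56229569e-04, -9.99963865e-01, -8.45784637e-03],
       [-9.98229698e-01,  1.35767596e-03, -5.94611312e-02],
       [ 5.94704656e-02,  8.39196105e-03, -9.98194790e-01]]), 't': array([ -25.45313814,  513.32601803, 1073.13701411])}
```

View pics/scene0.png

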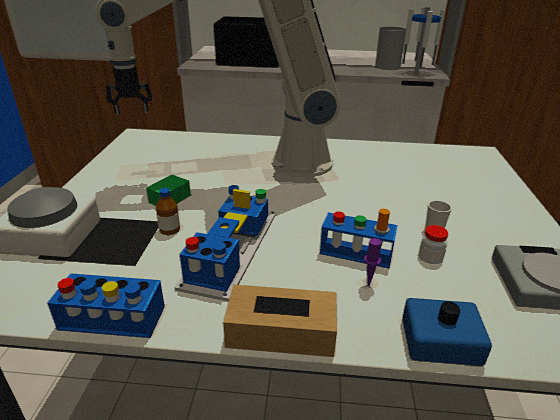

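View pics/top0.png

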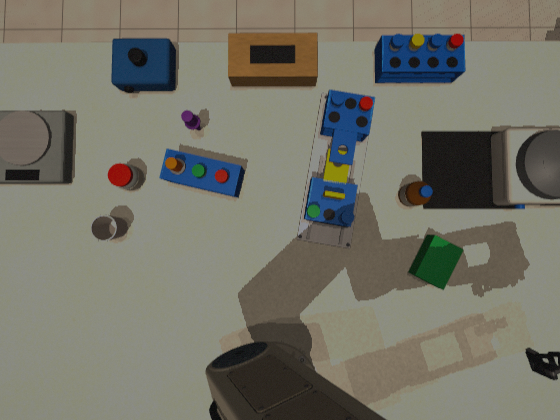

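The scene view shows the dock in the middle with the sliding rack (yellow tab) nearest the robot. The top view shows the dock at about (335,165) and the stand at (202,173).

Candidates for the drift in the top view:
- Orange head in the stand, (172,163).
- Purple look-alike, (191,120).
- Red and green caps in the stand, (222,176) and (198,170).
- Amber bottle, (412,194).

By the description I choose the orange head at (172,163). Next I check it in a close crop.

```bash
cat > h.py <<'E'
import numpy as np, cv2
from rig import monitor, vision
def ray(n,u,v,z):
    c=vision.camera_params(n); R=np.array(c['R']);t=np.array(c['t'])
    d=R.T@np.array([(u-c['cx'])/c['fx'],(v-c['cy'])/c['fy'],1]); o=-R.T@t
    return o+d*(z-o[2])/d[2]
def proj(n,X):
    c=vision.camera_params(n); p=np.array(c['R'])@np.array(X)+np.array(c['t'])
    return np.array([c['fx']*p[0]/p[2]+c['cx'],c['fy']*p[1]/p[2]+c['cy']])
def cloud(n,d):
    c=vision.camera_params(n);v,u=np.mgrid[0:d.shape[0],0:d.shape[1]]
    P=np.dstack([(u-c['cx'])/c['fx']*d,(v-c['cy'])/c['fy']*d,d])
    return (P-np.array(c['t']))@np.array(c['R'])
E
python3 - <<'E'
import cv2,numpy as np
im=cv2.imread('pics/top0.png')
a=cv2.resize(im[85:255,290:380],None,fx=4,fy=4,interpolation=cv2.INTER_CUBIC)[:600]
b=cv2.resize(im[100:220,150:250],None,fx=4,fy=4,interpolation=cv2.INTER_CUBIC)
c=np.zeros((600,800,3),np.uint8);c[:600,:360]=a[:600];c[:480,370:770]=b
cv2.imwrite('pics/crop0.png',c)
im=cv2.imread('pics/scene0.png')
cv2.imwrite('pics/crop1.png',cv2.resize(im[170:300,170:410],None,fx=3.3,fy=3.3,interpolation=cv2.INTER_CUBIC))
E
```

```text
(no output)
```

View pics/crop0.png

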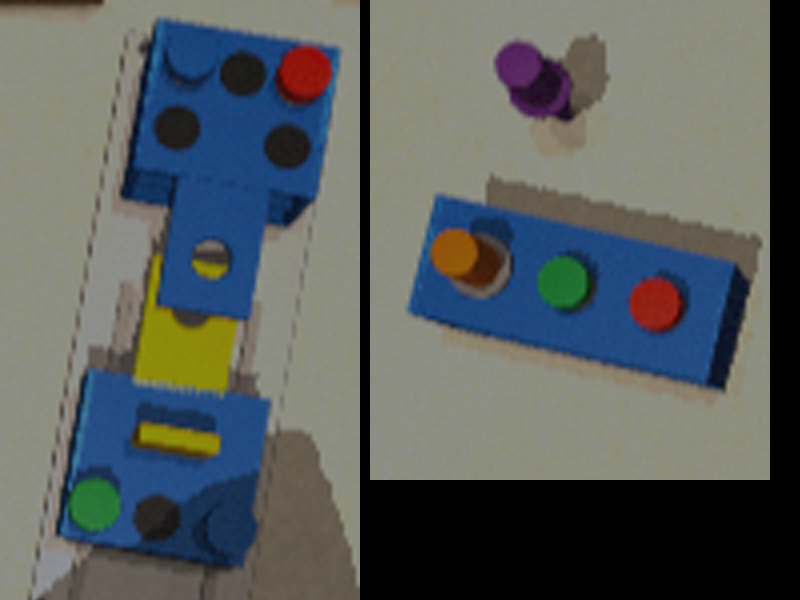

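View pics/crop1.png

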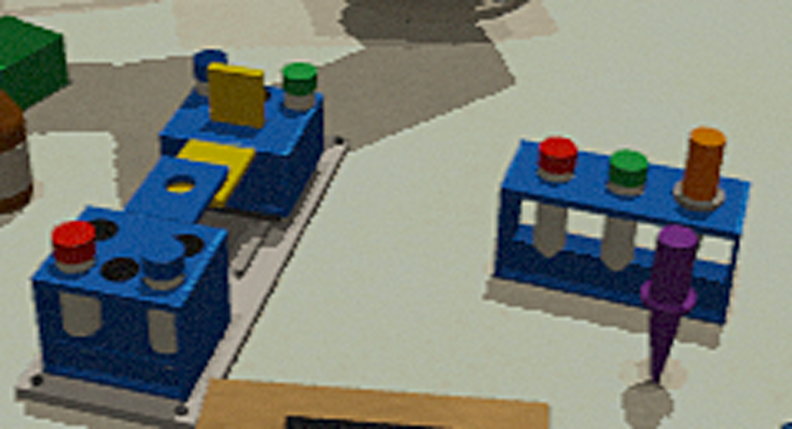

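The crops confirm the choice: the orange round head stands in the stand's +y end place, with its flange on the stand's top. The purple one stands apart on the bench. The blue tongue's hole is at about top (343,149), and the tab's edge at about (334,195).

```bash
cat > meas.py <<'E'
from h import *
def centroid(m,box):
    u0,v0,u1,v1=box; k=np.zeros_like(m);k[v0:v1,u0:u1]=m[v0:v1,u0:u1]
    n,l,s,c=cv2.connectedComponentsWithStats(k.astype(np.uint8))
    i=1+np.argmax(s[1:,4]); return c[i],s[i],l==i
E
python3 - <<'E'
from meas import *
im=cv2.imread('pics/top0.png');d=np.load('pics/top0.npy');P=cloud('top',d)
hsv=cv2.cvtColor(im,cv2.COLOR_BGR2HSV);H,S,V=cv2.split(hsv)
blue=(H>100)&(H<125)&(S>120); yel=(H>22)&(H<34)&(S>120)
# tongue blue: window rows 132-163
Z=P[...,2]
for nm,box,z in(("fixedtongue",(325,132,362,165),105),("fixedrack",(318,85,380,141),105),("stand",(150,140,250,205),95),("sliderack",(300,170,362,232),94)):
    c,s,m=centroid(blue&(abs(Z-z)<12),box)
    print(nm,c,s,'z',np.median(Z[m]))
    hull=cv2.findContours(m.astype(np.uint8),0,1)[0]; hull=max(hull,key=cv2.contourArea)[:,0]
    W=np.array([ray('top',u,v,z)[:2] for u,v in hull],np.float32)
    print(cv2.minAreaRect(W))
# hole: nonblue inside tongue
m=(~blue); c,s,mm=centroid(m,(334,141,352,158)); print('hole',c,s,ray('top',*c,105))
# yellow
print('tab z',[ (round(float(Z[v,334])),v) for v in range(185,206)])
c,s,m=centroid(yel&(abs(Z-149)<12),(318,185,350,205)); 
print('tab',c,s,np.median(Z[m]),ray('top',*c,149)); 
cnt=max(cv2.findContours(m.astype(np.uint8),0,1)[0],key=cv2.contourArea)[:,0]
print(cv2.minAreaRect(np.array([ray('top',u,v,149)[:2] for u,v in cnt],np.float32)))
org=(H>5)&(H<20)&(S>150)&(V>90)
c,s,m=centroid(org&(abs(Z-156)<12),(155,150,190,180)); print('head',c,s,np.median(Z[m]),ray('top',*c,156))
E
```

```text
fixedtongue [343.36515152 146.59848485] [329 132  33  33 660] z 105.65871001197782
((645.5906982421875, -187.49313354492188), (70.64454650878906, 86.93312072753906), 80.6603012084961)
fixedrack [346.58959538 118.32297688] [ 323   90   51   51 1384] z 105.60791216052394
((720.9417724609375, -194.9593505859375), (120.40877532958984, 128.82403564453125), 80.12866973876953)
stand [202.56348742 172.43183148] [ 160  149   82   46 1709] z 95.68016434031603
((582.627197265625, 186.3877410888672), (200.8850860595703, 78.25000762939453), 76.96330261230469)
sliderack [330.88913363 199.32305433] [ 305  177   52   49 1362] z 94.58320919424077
((505.3626708984375, -150.91946411132812), (120.22240447998047, 108.72632598876953), 80.0783920288086)
hole [342.17283951 149.54320988] [338 145  10  10  81] [ 637.35705368 -180.17657052  105.        ]
tab z [(93, 185), (94, 186), (93, 187), (96, 188), (94, 189), (95, 190), (96, 191), (148, 192), (152, 193), (150, 194), (152, 195), (148, 196), (119, 197), (99, 198), (94, 199), (95, 200), (98, 201), (97, 202), (93, 203), (93, 204), (95, 205)]
tab [334.19587629 194.        ] [324 191  21   7  97] 148.88570158494895 [ 519.65602003 -153.26525338  149.        ]
((519.5958251953125, -153.15701293945312), (49.57598114013672, 12.070653915405273), 80.39971160888672)
head [170.78640777 162.86407767] [165 158  12  11 103] 156.37949190656778 [595.90880569 245.26659723 156.        ]
```

Checks against the given sizes:
- **Tab:** 49.6 x 12.1 mm at z 149.
- **Slider:** 110 mm long.
- **Drift:** its head agrees with the stand centre + 60 mm to 0.4 mm.
- **Sliding rack:** dock yaw about -9.8°, carriage about 30 mm, rack offset about +6 mm.

Next I refine the hole.

```bash
python3 - <<'E'
from meas import *
im=cv2.imread('pics/top0.png');d=np.load('pics/top0.npy');P=cloud('top',d);Z=P[...,2]
hsv=cv2.cvtColor(im,cv2.COLOR_BGR2HSV);H,S,V=cv2.split(hsv)
blue=(H>100)&(H<125)&(S>120)
th=np.radians(-9.8);ex=np.array([np.cos(th),np.sin(th)]);ey=np.array([-ex[1],ex[0]])
h0=np.array([637.4,-180.2])
for nm,box in(("rack",(318,85,380,141)),("tongue",(325,132,362,170))):
    c,s,m=centroid(blue&(abs(Z-105)<7),box)
    cnt=max(cv2.findContours(m.astype(np.uint8),0,1)[0],key=cv2.contourArea)[:,0]
    W=np.array([ray('top',u,v,105)[:2] for u,v in cnt])-h0
    A=np.c_[W@ex,W@ey]; print(nm,A.min(0),A.max(0),cv2.fitLine)
    if nm=="tongue":
        q=(A[:,0]>-25)&(A[:,0]<35)
        for sg in(1,-1):
            B=A[q&(A[:,1]*sg>20)]; print(sg,np.polyfit(B[:,0],B[:,1],1),len(B))
    else:
        for sg in(1,-1):
            B=A[(A[:,0]>60)&(A[:,0]<140)&(A[:,1]*sg>45)]; print(sg,np.polyfit(B[:,0],B[:,1],1),len(B))
# scene: hole
im=cv2.imread('pics/scene0.png');hsv=cv2.cvtColor(im,cv2.COLOR_BGR2HSV);H,S,V=cv2.split(hsv)
p=proj('scene',[*h0,105]);print('scene hole pred',p)
u,v=p.astype(int)
c=im[v-20:v+20,u-25:u+25].copy();cv2.imwrite('pics/crop2.png',cv2.resize(c,None,fx=12,fy=12,interpolation=cv2.INTER_CUBIC))
t=[]
for n,z in(("top",105),):
    a=[*h0,105]
for a in np.linspace(0,6.28,8,endpoint=False):
    print(proj('top',[h0[0]+13*np.cos(a),h0[1]+13*np.sin(a),105]).round(1),end=' ')
im=cv2.imread('pics/top0.png')[132:168,322:364]
im=cv2.resize(im,None,fx=14,fy=14,interpolation=cv2.INTER_CUBIC)
for z,col in((105,(255,255,255)),(97,(0,0,255))):
    pts=np.array([(proj('top',[h0[0]+13*np.cos(a),h0[1]+13*np.sin(a),z])-[322,132]+.5)*14 for a in np.linspace(0,6.28,60)]).astype(int)
    cv2.polylines(im,[pts],True,col,1)
cv2.imwrite('pics/crop3.png',im)
E
```

```text
rack [ 20.45703348 -60.57604684] [149.31069095  59.44411508] <built-in function fitLine>
1 [-0.06928193 63.62430119] 40
-1 [ 4.76952760e-02 -6.27507338e+01] 32
tongue [-34.08081614 -40.7851959 ] [53.05825991 29.74416023] <built-in function fitLine>
1 [5.60372017e-03 2.83013423e+01] 23
-1 [-1.83758494e-03 -2.92733456e+01] 22
scene hole pred [224.78564673 225.6886978 ]
[342.1 144.5] [338.6 146. ] [337.1 149.5] [338.6 153.1] [342.2 154.5] [345.8 153.1] [347.3 149.5] [345.7 146. ]
```

View pics/crop3.png

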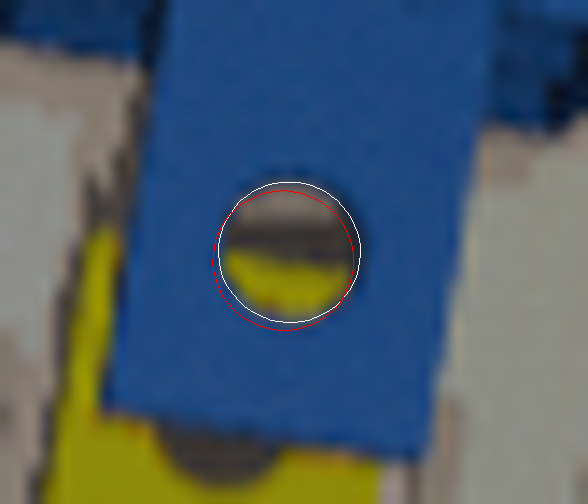

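View pics/crop2.png

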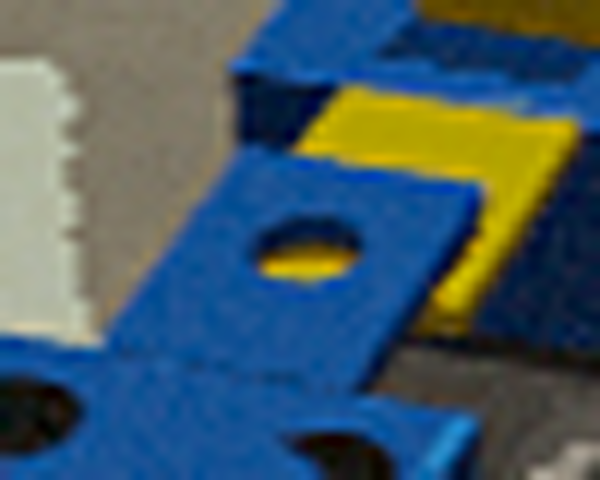

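The rack and tongue edges put the hole at (637.3, -180.7), and the scene view agrees within 0.3 px. I use dock yaw -0.171, and move first to above the tab at (519.6, -153.2).

```bash
cat > calc.py <<'E'
import sys; from h import *
from scipy.spatial.transform import Rotation as Ro
x,y,z,yaw=map(float,sys.argv[1:5])
s=monitor.sense(); R=Ro.from_euler('xyz',s['tcp_rot'])
T=Ro.from_euler('xyz',[np.pi,0,yaw])
print('t',round(s['clock'],2),'pos',s['eef_pos'].round(1),s['tcp_rot'].round(3),'F',s['contact_force'].round(1),'open',round(s['opening'],3))
print('dp',R.inv().apply(np.array([x,y,z])-s['eef_pos']).round(1),'ang',(R.inv()*T).as_rotvec().round(3))
E
python3 calc.py 519.6 -153.2 225 -0.171
```

```text
t 0.1 pos [ 188.  -595.6  230.7] [ 3.142e+00  1.000e-03 -1.265e+00] F [-0.1 -0.3  0.4] open 0.995
dp [-322.  -449.4    6.1] ang [-1.000e-03  1.000e-03 -1.094e+00]
```

```bash
python3 -m inch '[{"dp":[-322,-449.4,6],"angular":[0,0,-1.094],"fingers":0},{"dp":[-322,-449.4,6],"angular":[0,0,-1.094],"fingers":0},{"dp":[-322,-449.4,6],"angular":[0,0,-1.094],"fingers":0},{"dp":[-322,-449.4,6],"angular":[0,0,-1.094],"fingers":0},{"dp":[-322,-449.4,6],"angular":[0,0,-1.094],"fingers":0},{"dp":[-322,-449.4,6],"angular":[0,0,-1.094],"fingers":0},{"dp":[-322,-449.4,6],"angular":[0,0,-1.094],"fingers":0},{"dp":[-322,-449.4,6],"angular":[0,0,-1.094],"fingers":0},{"dp":[-322,-449.4,6],"angular":[0,0,-1.094],"fingers":0},{"dp":[-322,-449.4,6],"angular":[0,0,-1.094],"fingers":0},{"dp":[-322,-449.4,6],"angular":[0,0,-1.094],"fingers":0},{"dp":[-322,-449.4,6],"angular":[0,0,-1.094],"fingers":0}]' 30; python3 calc.py 519.6 -153.2 225 -0.171
```

```text
clock: 1.1
eef_pos: [488.8, -194.0, 225.8]
tcp_rot: [3.142, 0.0, -0.171]
contact_force: [0.6, -0.9, -0.2]
opening: 0.999
t 1.1 pos [ 488.8 -194.   225.8] [ 3.142  0.    -0.171] F [ 0.6 -0.9 -0.2] open 0.999
dp [ 23.4 -45.4   0.8] ang [0. 0. 0.]
```

```bash
python3 -m inch '[{"dp":[23.4,-45.4,0],"angular":[0,0,0],"fingers":0},{"dp":[23.4,-45.4,0],"angular":[0,0,0],"fingers":0},{"dp":[23.4,-45.4,0],"angular":[0,0,0],"fingers":0},{"dp":[23.4,-45.4,0],"angular":[0,0,0],"fingers":0}]'; python3 calc.py 519.6 -153.2 117 -0.171; python3 - <<'E'
from h import *
for n in("scene","top"):
    im,d=vision.grab_frame(n);cv2.imwrite(f'pics/{n}1.png',im)
E
```

```text
clock: 1.43
eef_pos: [518.5, -154.9, 225.4]
tcp_rot: [3.141, 0.001, -0.169]
contact_force: [-0.8, -0.0, 0.2]
opening: 1.002
t 1.43 pos [ 518.5 -154.9  225.4] [ 3.141e+00  1.000e-03 -1.690e-01] F [-0.8 -0.   0.2] open 1.002
dp [  0.9  -1.9 108.4] ang [0.    0.001 0.002]
```

View pics/scene1.png

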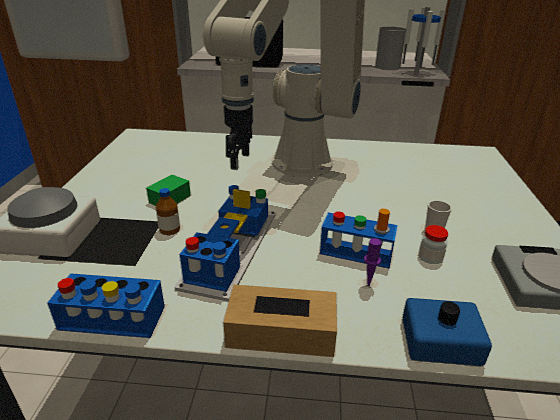

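The gripper stands above the yellow tab (tips at about (237,160), tab at (242,197)) with the jaws along the dock's x. Next I lower it, then close.

```bash
python3 -m inch '[{"dp":[0,-0.5,40],"angular":[0,0,0],"fingers":0},{"dp":[0,-0.5,75],"angular":[0,0,0],"fingers":0},{"dp":[0,-0.5,95],"angular":[0,0,0],"fingers":0},{"dp":[0,-0.5,108],"angular":[0,0,0],"fingers":0},{"dp":[0,-0.5,108],"angular":[0,0,0],"fingers":0},{"dp":[0,-0.5,108],"angular":[0,0,0],"fingers":255},{"dp":[0,-0.5,108],"angular":[0,0,0],"fingers":255},{"dp":[0,-0.5,108],"angular":[0,0,0],"fingers":255},{"dp":[0,-0.5,108],"angular":[0,0,0],"fingers":255},{"dp":[0,-0.5,108],"angular":[0,0,0],"fingers":255},{"dp":[0,-0.5,108],"angular":[0,0,0],"fingers":255},{"dp":[0,-0.5,108],"angular":[0,0,0],"fingers":255}]' 30; python3 calc.py 519.6 -153.2 117 -0.171
```

```text
clock: 2.53
eef_pos: [519.3, -154.8, 118.5]
tcp_rot: [3.141, -0.001, -0.171]
contact_force: [-0.7, 0.0, 4.9]
opening: 0.136
t 2.53 pos [ 519.3 -154.8  118.5] [ 3.141e+00 -1.000e-03 -1.710e-01] F [-0.7  0.   4.9] open 0.136
dp [ 0.1 -1.6  1.5] ang [ 0.    -0.001  0.   ]
```

The opening is 0.136 x 85 = 11.6 mm, so the 12 mm tab is held. Now I slide it along +x, slowing near the end.

```bash
python3 -m inch '[{"dp":[6,0,0],"angular":[0,0,0],"fingers":255},{"dp":[13,0,0],"angular":[0,0,0],"fingers":255},{"dp":[19,0,0],"angular":[0,0,0],"fingers":255},{"dp":[23,0,0],"angular":[0,0,0],"fingers":255},{"dp":[25,0,0],"angular":[0,0,0],"fingers":255},{"dp":[26,0,0],"angular":[0,0,0],"fingers":255}]'; python3 -m inch '[{"dp":[1,0,0],"angular":[0,0,0],"fingers":255},{"dp":[2,0,0],"angular":[0,0,0],"fingers":255},{"dp":[2,0,0],"angular":[0,0,0],"fingers":255}]'; python3 -m inch '[{"dp":[1,0,0],"angular":[0,0,0],"fingers":255},{"dp":[2,0,0],"angular":[0,0,0],"fingers":255},{"dp":[2,0,0],"angular":[0,0,0],"fingers":255}]'
```

```text
clock: 3.03
eef_pos: [545.0, -159.3, 118.5]
tcp_rot: [3.141, -0.0, -0.171]
contact_force: [-2.9, -0.6, 8.3]
opening: 0.134
clock: 3.28
eef_pos: [546.9, -159.6, 118.5]
tcp_rot: [3.141, -0.001, -0.171]
contact_force: [-2.0, -0.9, 7.2]
opening: 0.134
clock: 3.53
eef_pos: [548.8, -159.9, 118.5]
tcp_rot: [3.141, -0.001, -0.171]
contact_force: [-1.5, 0.4, 7.4]
opening: 0.137
```

```bash
python3 -m inch '[{"dp":[0.7,0,0],"angular":[0,0,0],"fingers":255},{"dp":[1.5,0,0],"angular":[0,0,0],"fingers":255},{"dp":[1.5,0,0],"angular":[0,0,0],"fingers":255}]';python3 -m inch '[{"dp":[0.7,0,0],"angular":[0,0,0],"fingers":255},{"dp":[1.5,0,0],"angular":[0,0,0],"fingers":255},{"dp":[1.5,0,0],"angular":[0,0,0],"fingers":255}]'
```

```text
clock: 3.78
eef_pos: [550.2, -160.2, 118.5]
tcp_rot: [3.141, -0.0, -0.171]
contact_force: [-2.3, 0.1, 7.1]
opening: 0.136
clock: 4.03
eef_pos: [550.4, -160.2, 118.5]
tcp_rot: [3.141, 0.002, -0.171]
contact_force: [-7.5, 0.4, 11.6]
opening: 0.135
```

It moved 0.2 mm for 1.5 mm commanded and the force rose, so this is the stop. I press a little further, hold and release.

```bash
python3 -m inch '[{"dp":[1,0,0],"angular":[0,0,0],"fingers":255},{"dp":[1,0,0],"angular":[0,0,0],"fingers":255},{"dp":[1,0,0],"angular":[0,0,0],"fingers":255},{"dp":[1,0,0],"angular":[0,0,0],"fingers":255}]';python3 -m inch '[{"dp":[-1,0,0],"angular":[0,0,0],"fingers":0},{"dp":[-2,0,0],"angular":[0,0,0],"fingers":0},{"dp":[-2,0,0],"angular":[0,0,0],"fingers":0},{"dp":[-2,0,0],"angular":[0,0,0],"fingers":0},{"dp":[-2,0,0],"angular":[0,0,0],"fingers":0},{"dp":[-2,0,0],"angular":[0,0,0],"fingers":0}]'; python3 calc.py 550 -160 225 -0.225
```

```text
clock: 4.37
eef_pos: [550.4, -160.2, 118.5]
tcp_rot: [3.142, 0.004, -0.171]
contact_force: [-12.4, 0.9, 16.1]
opening: 0.135
clock: 4.87
eef_pos: [550.6, -160.1, 117.7]
tcp_rot: [-3.142, 0.0, -0.171]
contact_force: [-0.4, -0.5, 0.6]
opening: 0.965
t 4.87 pos [ 550.6 -160.1  117.7] [-3.142  0.    -0.171] F [-0.4 -0.5  0.6] open 0.965
dp [  -0.6   -0.  -107.3] ang [-0.     0.     0.054]
```

```bash
python3 -m inch '[{"dp":[0,0,-40],"angular":[0,0,0],"fingers":0},{"dp":[0,0,-80],"angular":[0,0,0],"fingers":0},{"dp":[0,0,-110],"angular":[0,0,0],"fingers":0},{"dp":[0,0,-110],"angular":[0,0,0],"fingers":0}]'; python3 calc.py 596 245 228 -0.227;  python3 - <<'E'
from h import *
for n in("scene","top"):
    im,d=vision.grab_frame(n);cv2.imwrite(f'pics/{n}2.png',im)
E
```

```text
clock: 5.2
eef_pos: [553.9, -161.2, 234.4]
tcp_rot: [3.14, -0.01, -0.171]
contact_force: [1.2, -0.5, 0.8]
opening: 0.999
t 5.2 pos [ 553.9 -161.2  234.4] [ 3.14  -0.01  -0.171] F [ 1.2 -0.5  0.8] open 0.999
dp [ -27.7 -407.4    5.7] ang [ 0.001 -0.01   0.056]
```

View pics/scene2.png

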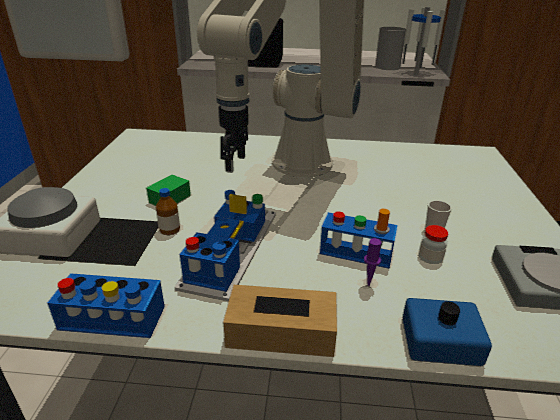

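The slider is home: its tongue is nearly hidden under the blue one at about (233,228), with the tab at (238,204). Now across to the drift.

```bash
python3 -m inch '[{"dp":[-26,-407,0],"angular":[0,0,0.056],"fingers":0},{"dp":[-26,-407,0],"angular":[0,0,0.056],"fingers":0},{"dp":[-26,-407,0],"angular":[0,0,0.056],"fingers":0},{"dp":[-26,-407,0],"angular":[0,0,0.056],"fingers":0},{"dp":[-26,-407,0],"angular":[0,0,0.056],"fingers":0},{"dp":[-26,-407,0],"angular":[0,0,0.056],"fingers":0},{"dp":[-26,-407,0],"angular":[0,0,0.056],"fingers":0},{"dp":[-26,-407,0],"angular":[0,0,0.056],"fingers":0},{"dp":[-26,-407,0],"angular":[0,0,0.056],"fingers":0},{"dp":[-26,-407,0],"angular":[0,0,0.056],"fingers":0},{"dp":[-26,-407,0],"angular":[0,0,0.056],"fingers":0},{"dp":[-26,-407,0],"angular":[0,0,0.056],"fingers":0}]'; python3 -m inch '[{"dp":[0,0,0],"angular":[0,0,0],"fingers":0},{"dp":[0,0,0],"angular":[0,0,0],"fingers":0},{"dp":[0,0,0],"angular":[0,0,0],"fingers":0}]';python3 calc.py 596 245.2 119 -0.227
```

```text
clock: 6.3
eef_pos: [592.9, 246.8, 225.4]
tcp_rot: [3.14, 0.003, -0.224]
contact_force: [-0.0, -0.4, -0.9]
opening: 1.005
clock: 6.55
eef_pos: [593.9, 243.9, 227.4]
tcp_rot: [3.141, 0.001, -0.228]
contact_force: [-0.6, 0.3, -0.3]
opening: 1.0
t 6.55 pos [593.9 243.9 227.4] [ 3.141e+00  1.000e-03 -2.280e-01] F [-0.6  0.3 -0.3] open 1.0
dp [  1.8  -1.8 108.4] ang [ 0.001  0.001 -0.001]
```

```bash
python3 -m inch '[{"dp":[2,-1.5,20],"angular":[0,0,0],"fingers":0},{"dp":[2,-1.5,45],"angular":[0,0,0],"fingers":0},{"dp":[2,-1.5,75],"angular":[0,0,0],"fingers":0},{"dp":[2,-1.5,98],"angular":[0,0,0],"fingers":0},{"dp":[2,-1.5,109],"angular":[0,0,0],"fingers":0},{"dp":[2,-1.5,112],"angular":[0,0,0],"fingers":0},{"dp":[2,-1.5,112],"angular":[0,0,0],"fingers":0},{"dp":[2,-1.5,112],"angular":[0,0,0],"fingers":0}]';python3 calc.py 596 245.2 115 -0.227
python3 - <<'E'
from h import *
for n in("scene","top"):
    im,d=vision.grab_frame(n);cv2.imwrite(f'pics/{n}3.png',im)
im=cv2.imread('pics/scene3.png');cv2.imwrite('pics/crop4.png',cv2.resize(im[130:280,300:460],None,fx=4,fy=4))
E
```

```text
clock: 7.22
eef_pos: [597.3, 246.3, 117.2]
tcp_rot: [-3.141, -0.001, -0.228]
contact_force: [0.1, 0.3, 0.6]
opening: 1.003
t 7.22 pos [597.3 246.3 117.2] [-3.141e+00 -1.000e-03 -2.280e-01] F [0.1 0.3 0.6] open 1.003
dp [-1.   1.4  2.2] ang [-0.001 -0.001 -0.001]
```

View pics/crop4.png

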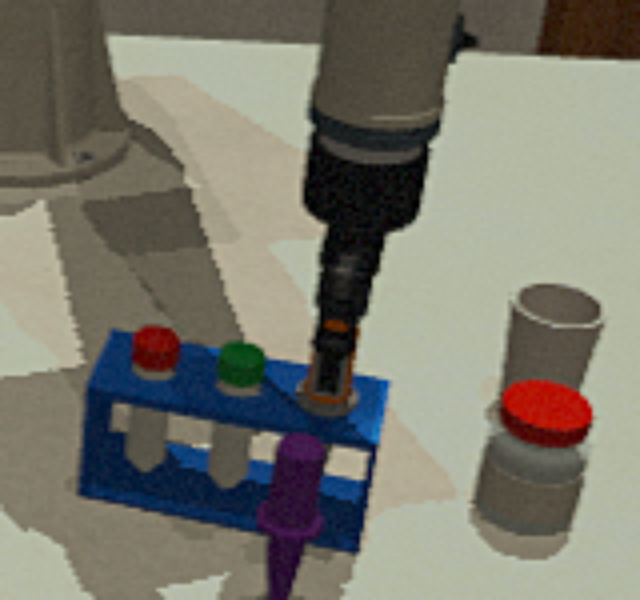

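In the crop the fingers straddle the orange head, with the pad centred on it at about (333,365). I correct by 1 mm and grip.

```bash
python3 -m inch '[{"dp":[-1,1.3,0],"angular":[0,0,0],"fingers":0},{"dp":[-1,1.3,0],"angular":[0,0,0],"fingers":255},{"dp":[-1,1.3,0],"angular":[0,0,0],"fingers":255},{"dp":[-1,1.3,0],"angular":[0,0,0],"fingers":255},{"dp":[-1,1.3,0],"angular":[0,0,0],"fingers":255},{"dp":[-1,1.3,0],"angular":[0,0,0],"fingers":255},{"dp":[-1,1.3,0],"angular":[0,0,0],"fingers":255}]' 70;python3 calc.py 596 245.2 115 -0.227
```

```text
clock: 7.9
eef_pos: [595.3, 245.4, 116.1]
tcp_rot: [-3.141, -0.0, -0.227]
contact_force: [0.2, -0.5, 2.8]
opening: 0.338
t 7.9 pos [595.3 245.4 116.1] [-3.141 -0.    -0.227] F [ 0.2 -0.5  2.8] open 0.338
dp [ 0.7 -0.   1.1] ang [-0. -0.  0.]
```

The opening is 28.7 mm, so the 30 mm head is held, and the flange is 21.1 mm below the TCP. Now I lift straight up.

```bash
python3 -m inch '[{"dp":[0,0,-10],"angular":[0,0,0],"fingers":255},{"dp":[0,0,-25],"angular":[0,0,0],"fingers":255},{"dp":[0,0,-50],"angular":[0,0,0],"fingers":255},{"dp":[0,0,-80],"angular":[0,0,0],"fingers":255},{"dp":[0,0,-110],"angular":[0,0,0],"fingers":255},{"dp":[0,0,-132],"angular":[0,0,0],"fingers":255},{"dp":[0,0,-140],"angular":[0,0,0],"fingers":255},{"dp":[0,0,-140],"angular":[0,0,0],"fingers":255},{"dp":[0,0,-140],"angular":[0,0,0],"fingers":255}]';python3 calc.py 637.3 -180.7 256 -0.171
```

```text
clock: 8.65
eef_pos: [594.5, 245.1, 255.0]
tcp_rot: [3.141, 0.001, -0.227]
contact_force: [0.4, -0.1, -4.4]
opening: 0.336
t 8.65 pos [594.5 245.1 255. ] [ 3.141e+00  1.000e-03 -2.270e-01] F [ 0.4 -0.1 -4.4] open 0.336
dp [137.5 405.3  -0.9] ang [ 0.001  0.001 -0.056]
```

```bash
python3 -m inch '[{"dp":[6,18,0],"angular":[0,0,0],"fingers":255},{"dp":[17,50,0],"angular":[0,0,0],"fingers":255},{"dp":[30,88,0],"angular":[0,0,0],"fingers":255},{"dp":[43,127,0],"angular":[0,0,-0.01],"fingers":255},{"dp":[56,165,0],"angular":[0,0,-0.02],"fingers":255},{"dp":[69,204,0],"angular":[0,0,-0.03],"fingers":255},{"dp":[82,242,0],"angular":[0,0,-0.04],"fingers":255},{"dp":[95,280,0],"angular":[0,0,-0.05],"fingers":255},{"dp":[108,318,0],"angular":[0,0,-0.056],"fingers":255},{"dp":[120,354,0],"angular":[0,0,-0.056],"fingers":255},{"dp":[130,383,0],"angular":[0,0,-0.056],"fingers":255},{"dp":[137.5,405.3,0],"angular":[0,0,-0.056],"fingers":255}]';python3 -m inch '[{"dp":[0,0,0],"angular":[0,0,0],"fingers":255},{"dp":[0,0,0],"angular":[0,0,0],"fingers":255},{"dp":[0,0,0],"angular":[0,0,0],"fingers":255},{"dp":[0,0,0],"angular":[0,0,0],"fingers":255}]';python3 calc.py 637.3 -180.7 256 -0.171
python3 - <<'E'
from h import *
for n in("scene","top"):
    im,d=vision.grab_frame(n);cv2.imwrite(f'pics/{n}4.png',im);np.save(f'pics/{n}4.npy',d)
im=cv2.imread('pics/scene4.png');a=cv2.resize(im[110:290,160:290],None,fx=3.3,fy=3.3)
im=cv2.imread('pics/top4.png');b=cv2.resize(im[90:260,280:400],None,fx=3,fy=3)
c=np.zeros((600,800,3),np.uint8);c[:a.shape[0],:a.shape[1]]=a;c[:b.shape[0],433:433+b.shape[1]]=b
cv2.imwrite('pics/crop5.png',c)
E
```

```text
clock: 9.65
eef_pos: [636.5, -183.2, 252.9]
tcp_rot: [3.141, 0.004, -0.172]
contact_force: [-0.3, 0.1, -2.7]
opening: 0.334
clock: 9.98
eef_pos: [637.3, -179.3, 254.6]
tcp_rot: [-3.141, 0.002, -0.17]
contact_force: [0.7, 0.5, -3.1]
opening: 0.334
t 9.98 pos [ 637.3 -179.3  254.6] [-3.141e+00  2.000e-03 -1.700e-01] F [ 0.7  0.5 -3.1] open 0.334
dp [ 0.2  1.4 -1.4] ang [-0.001  0.002  0.001]
```

View pics/crop5.png

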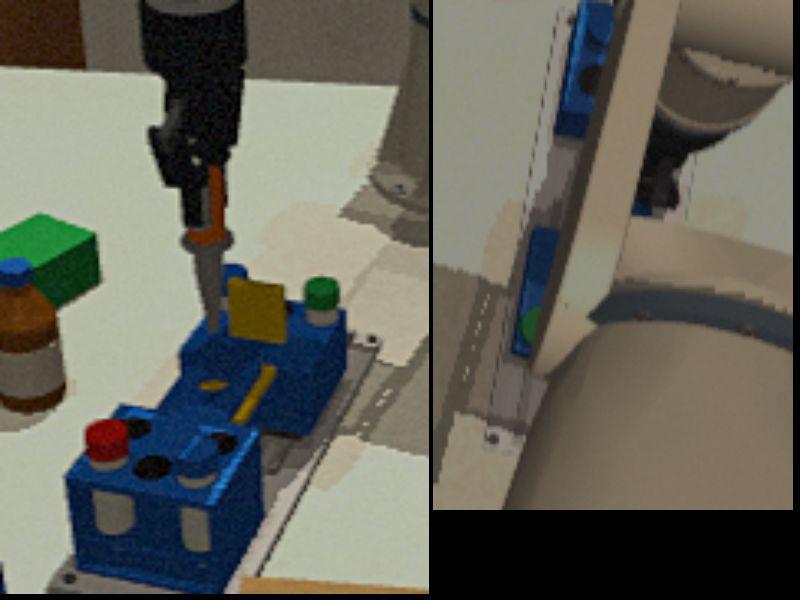

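```bash
python3 - <<'E'
from h import *
X=np.array([637.3,-179.3]);
im=cv2.imread('pics/scene4.png')
k=cv2.resize(im[150:245,190:260],None,fx=6,fy=6,interpolation=cv2.INTER_CUBIC)
for z in(289,233.5,209.5,153.5):
    p=proj('scene',[*X,z]);print(z,p.round(1)); q=((p-[190,150]+.5)*6).astype(int);cv2.drawMarker(k,tuple(map(int,q)),(0,0,255),0,14,1)
p=proj('scene',[637.3,-180.7,105]);q=((p-[190,150]+.5)*6).astype(int);cv2.drawMarker(k,tuple(map(int,q)),(255,255,255),0,14,1)
cv2.imwrite('pics/crop6.png',k)
E
```

```text
289 [221.3 164.5]
233.5 [222.5 184. ]
209.5 [223.  192.2]
153.5 [224.2 210.5]
```

View pics/crop6.png

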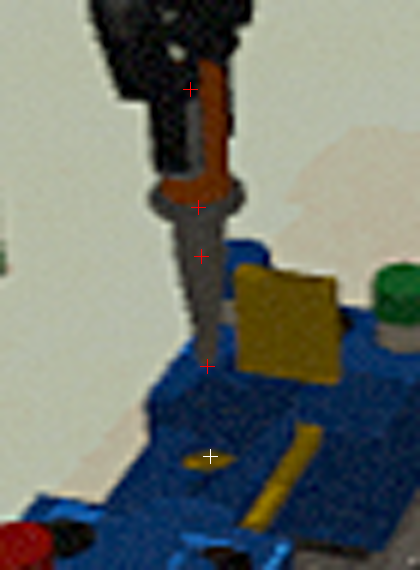

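The flange, shank and tip lie on the predicted vertical line, so the drift hangs straight, and the hole is under the white mark at about (210,457). I centre and lower until the tip is just above the hole.

```bash
python3 -m inch '[{"dp":[0,1,10],"angular":[0,0,0],"fingers":255},{"dp":[0,1,25],"angular":[0,0,0],"fingers":255},{"dp":[0,1,35],"angular":[0,0,0],"fingers":255},{"dp":[0,1,40],"angular":[0,0,0],"fingers":255},{"dp":[0,1,40],"angular":[0,0,0],"fingers":255},{"dp":[0,1,40],"angular":[0,0,0],"fingers":255}]';python3 calc.py 637.3 -180.7 126.1 -0.171
```

```text
clock: 10.58
eef_pos: [637.7, -181.4, 215.6]
tcp_rot: [-3.142, 0.001, -0.171]
contact_force: [-0.1, -0.0, -2.9]
opening: 0.335
t 10.58 pos [ 637.7 -181.4  215.6] [-3.142e+00  1.000e-03 -1.710e-01] F [-0.1 -0.  -2.9] open 0.335
dp [-0.4 -0.6 89.5] ang [-0.     0.001  0.   ]
```

```bash
python3 -m inch '[{"dp":[-0.4,-0.5,8],"angular":[0,0,0],"fingers":255},{"dp":[-0.4,-0.5,18],"angular":[0,0,0],"fingers":255},{"dp":[-0.4,-0.5,28],"angular":[0,0,0],"fingers":255},{"dp":[-0.4,-0.5,36],"angular":[0,0,0],"fingers":255},{"dp":[-0.4,-0.5,41],"angular":[0,0,0],"fingers":255},{"dp":[-0.4,-0.5,44],"angular":[0,0,0],"fingers":255},{"dp":[-0.4,-0.5,44],"angular":[0,0,0],"fingers":255}]';python3 calc.py 637.3 -180.7 126.1 -0.171
python3 -m inch '[{"dp":[0,0,3],"angular":[0,0,0],"fingers":255},{"dp":[0,0,6],"angular":[0,0,0],"fingers":255},{"dp":[0,0,9],"angular":[0,0,0],"fingers":255},{"dp":[0,0,12],"angular":[0,0,0],"fingers":255},{"dp":[0,0,12],"angular":[0,0,0],"fingers":255}]'; python3 calc.py 637.3 -180.7 126.1 -0.171
```

```text
clock: 11.17
eef_pos: [637.0, -180.9, 170.8]
tcp_rot: [-3.141, 0.001, -0.171]
contact_force: [-0.1, 0.3, -4.0]
opening: 0.336
t 11.17 pos [ 637.  -180.9  170.8] [-3.141e+00  1.000e-03 -1.710e-01] F [-0.1  0.3 -4. ] open 0.336
dp [ 0.4 -0.2 44.7] ang [-0.     0.001 -0.   ]
clock: 11.58
eef_pos: [637.4, -180.6, 159.4]
tcp_rot: [-3.141, 0.0, -0.171]
contact_force: [0.0, 3.1, -3.7]
opening: 0.333
t 11.58 pos [ 637.4 -180.6  159.4] [-3.141  0.    -0.171] F [ 0.   3.1 -3.7] open 0.333
dp [-0.1  0.2 33.3] ang [-0.001  0.    -0.   ]
```

The sideways force of 3 N along +y is the taper starting to pull the rack. I continue in steps.

```bash
python3 -m inch '[{"dp":[0,0,3],"angular":[0,0,0],"fingers":255},{"dp":[0,0,6],"angular":[0,0,0],"fingers":255},{"dp":[0,0,9],"angular":[0,0,0],"fingers":255},{"dp":[0,0,10],"angular":[0,0,0],"fingers":255},{"dp":[0,0,10],"angular":[0,0,0],"fingers":255}]'; python3 -m inch '[{"dp":[0,0,2],"angular":[0,0,0],"fingers":255},{"dp":[0,0,4],"angular":[0,0,0],"fingers":255},{"dp":[0,0,6],"angular":[0,0,0],"fingers":255},{"dp":[0,0,8],"angular":[0,0,0],"fingers":255},{"dp":[0,0,8],"angular":[0,0,0],"fingers":255}]'; python3 calc.py 637.3 -180.7 126.1 -0.171
```

```text
clock: 12.0
eef_pos: [637.6, -180.9, 149.7]
tcp_rot: [-3.142, -0.0, -0.171]
contact_force: [1.0, 2.8, -2.9]
opening: 0.334
clock: 12.42
eef_pos: [637.6, -181.0, 141.7]
tcp_rot: [3.142, -0.001, -0.171]
contact_force: [2.2, 3.3, -0.8]
opening: 0.339
t 12.42 pos [ 637.6 -181.   141.7] [ 3.142e+00 -1.000e-03 -1.710e-01] F [ 2.2  3.3 -0.8] open 0.339
dp [-0.4 -0.3 15.6] ang [ 0.    -0.001  0.   ]
```

```bash
python3 -m inch '[{"dp":[0.3,0,2],"angular":[0,0,0],"fingers":255},{"dp":[0.3,0,4],"angular":[0,0,0],"fingers":255},{"dp":[0.3,0,6],"angular":[0,0,0],"fingers":255},{"dp":[0.3,0,6],"angular":[0,0,0],"fingers":255}]'; python3 -m inch '[{"dp":[0,0,1.5],"angular":[0,0,0],"fingers":255},{"dp":[0,0,3],"angular":[0,0,0],"fingers":255},{"dp":[0,0,4.5],"angular":[0,0,0],"fingers":255},{"dp":[0,0,4.5],"angular":[0,0,0],"fingers":255}]'; python3 calc.py 637.3 -180.7 126.1 -0.171
```

```text
clock: 12.75
eef_pos: [637.7, -181.0, 135.3]
tcp_rot: [-3.142, 0.0, -0.171]
contact_force: [2.4, 2.7, -1.5]
opening: 0.341
clock: 13.08
eef_pos: [637.7, -181.0, 131.0]
tcp_rot: [-3.142, 0.0, -0.171]
contact_force: [1.9, 2.9, -0.7]
opening: 0.335
t 13.08 pos [ 637.7 -181.   131. ] [-3.142  0.    -0.171] F [ 1.9  2.9 -0.7] open 0.335
dp [-0.4 -0.2  4.9] ang [-0.  0.  0.]
```

```bash
python3 -m inch '[{"dp":[0,0,1.5],"angular":[0,0,0],"fingers":255},{"dp":[0,0,3],"angular":[0,0,0],"fingers":255},{"dp":[0,0,3.5],"angular":[0,0,0],"fingers":255},{"dp":[0,0,3.5],"angular":[0,0,0],"fingers":255}]'; python3 -m inch '[{"dp":[0,0,1],"angular":[0,0,0],"fingers":255},{"dp":[0,0,2],"angular":[0,0,0],"fingers":255},{"dp":[0,0,2],"angular":[0,0,0],"fingers":255}]'; python3 calc.py 637.3 -180.7 126.1 -0.171
python3 - <<'E'
from h import *
im,d=vision.grab_frame("scene");cv2.imwrite('pics/scene5.png',im)
cv2.imwrite('pics/crop7.png',cv2.resize(im[150:270,170:290],None,fx=5,fy=5,interpolation=cv2.INTER_CUBIC))
E
```

```text
clock: 13.42
eef_pos: [637.7, -181.0, 127.6]
tcp_rot: [-3.142, 0.0, -0.171]
contact_force: [1.6, 2.2, -0.6]
opening: 0.335
clock: 13.67
eef_pos: [637.8, -180.9, 126.2]
tcp_rot: [-3.142, -0.0, -0.171]
contact_force: [0.8, 3.9, 4.0]
opening: 0.336
t 13.67 pos [ 637.8 -180.9  126.2] [-3.142 -0.    -0.171] F [0.8 3.9 4. ] open 0.336
dp [-0.5 -0.2  0.1] ang [-0. -0.  0.]
```

View pics/crop7.png

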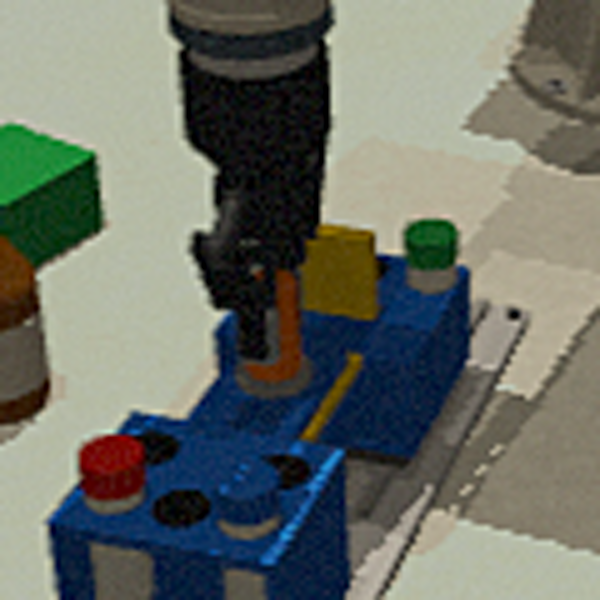

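The flange sits on the blue tongue at crop (275,383), at TCP height 126.2 against 126.1 expected, and an upward force is building. I press a little more, then release.

```bash
python3 -m inch '[{"dp":[0,0,1],"angular":[0,0,0],"fingers":255},{"dp":[0,0,1.5],"angular":[0,0,0],"fingers":255},{"dp":[0,0,1.5],"angular":[0,0,0],"fingers":255},{"dp":[0,0,1.5],"angular":[0,0,0],"fingers":255}]'; python3 -m inch '[{"dp":[0,0,-1],"angular":[0,0,0],"fingers":255},{"dp":[0,0,-1],"angular":[0,0,0],"fingers":0},{"dp":[0,0,-1],"angular":[0,0,0],"fingers":0},{"dp":[0,0,-1],"angular":[0,0,0],"fingers":0},{"dp":[0,0,-1],"angular":[0,0,0],"fingers":0},{"dp":[0,0,-1],"angular":[0,0,0],"fingers":0},{"dp":[0,0,-1],"angular":[0,0,0],"fingers":0}]';  python3 calc.py 637.3 -180.7 225 -0.171
```

```text
clock: 14.05
eef_pos: [637.9, -180.9, 126.1]
tcp_rot: [-3.142, -0.001, -0.171]
contact_force: [-2.9, 6.3, 16.4]
opening: 0.34
clock: 14.63
eef_pos: [637.5, -181.2, 125.1]
tcp_rot: [3.141, 0.0, -0.171]
contact_force: [-0.3, 0.6, -0.8]
opening: 1.001
t 14.63 pos [ 637.5 -181.2  125.1] [ 3.141  0.    -0.171] F [-0.3  0.6 -0.8] open 1.001
dp [ -0.4  -0.4 -99.9] ang [0. 0. 0.]
```

Pressed with 16 N without moving, and released. Next I rise and move clear of the top view.

```bash
python3 -m inch '[{"dp":[0,0,-15],"angular":[0,0,0],"fingers":0},{"dp":[0,0,-50],"angular":[0,0,0],"fingers":0},{"dp":[0,0,-90],"angular":[0,0,0],"fingers":0},{"dp":[0,0,-120],"angular":[0,0,0],"fingers":0},{"dp":[-20,30,-120],"angular":[0,0,0],"fingers":0},{"dp":[-50,60,-120],"angular":[0,0,0],"fingers":0},{"dp":[-80,95,-120],"angular":[0,0,0],"fingers":0},{"dp":[-110,130,-120],"angular":[0,0,0],"fingers":0},{"dp":[-140,160,-120],"angular":[0,0,0],"fingers":0},{"dp":[-160,195,-120],"angular":[0,0,0],"fingers":0},{"dp":[-180,230,-120],"angular":[0,0,0],"fingers":0},{"dp":[-180,230,-120],"angular":[0,0,0],"fingers":0}]'; python3 - <<'E'
from meas import *
for n in("scene","top"):
    im,d=vision.grab_frame(n);cv2.imwrite(f'pics/{n}6.png',im);np.save(f'pics/{n}6.npy',d)
a=cv2.resize(cv2.imread('pics/scene6.png')[170:300,170:290],None,fx=3.3,fy=3.3,interpolation=cv2.INTER_CUBIC)
b=cv2.resize(cv2.imread('pics/top6.png')[85:255,290:390],None,fx=3.5,fy=3.5,interpolation=cv2.INTER_CUBIC)
c=np.zeros((600,800,3),np.uint8);c[:a.shape[0],:a.shape[1]]=a;c[:b.shape[0],410:410+b.shape[1]]=b
cv2.imwrite('pics/crop8.png',c)
im=cv2.imread('pics/top6.png');Z=cloud('top',np.load('pics/top6.npy'))[...,2]
H,S,V=cv2.split(cv2.cvtColor(im,cv2.COLOR_BGR2HSV))
org=(H>5)&(H<20)&(S>130)&(V>70);yel=(H>20)&(H<36)&(S>100)
c,s,m=centroid(org&(abs(Z-166)<15),(320,130,365,170));p=ray('top',*c,166);print('head',c,s,np.median(Z[m]),p)
ex=np.array([np.cos(-.171),np.sin(-.171)]);ey=np.array([-ex[1],ex[0]]);h=np.array([637.3,-180.7])
print('head rel',(p[:2]-h)@ex,(p[:2]-h)@ey)
c,s,m=centroid(yel&(abs(Z-149)<15),(320,170,370,200));p=ray('top',*c,149);print('tab',c,s,p,'rel',(p[:2]-h)@ex,(p[:2]-h)@ey)
E
```

```text
clock: 15.63
eef_pos: [417.3, -380.8, 245.6]
tcp_rot: [3.139, 0.001, -0.174]
contact_force: [-0.2, 1.1, -0.5]
opening: 0.998
head [345.36065574 145.04098361] [339 139  13  13 122] 166.34870795691882 [ 636.74389014 -179.08673049  166.        ]
head rel -0.8225256540947075 1.4951081001865367
tab [337.65384615 181.72115385] [328 178  21   8 104] [ 549.7126951  -161.96349907  149.        ] rel -89.49820216448138 3.5586875004616605
```

View pics/crop8.png

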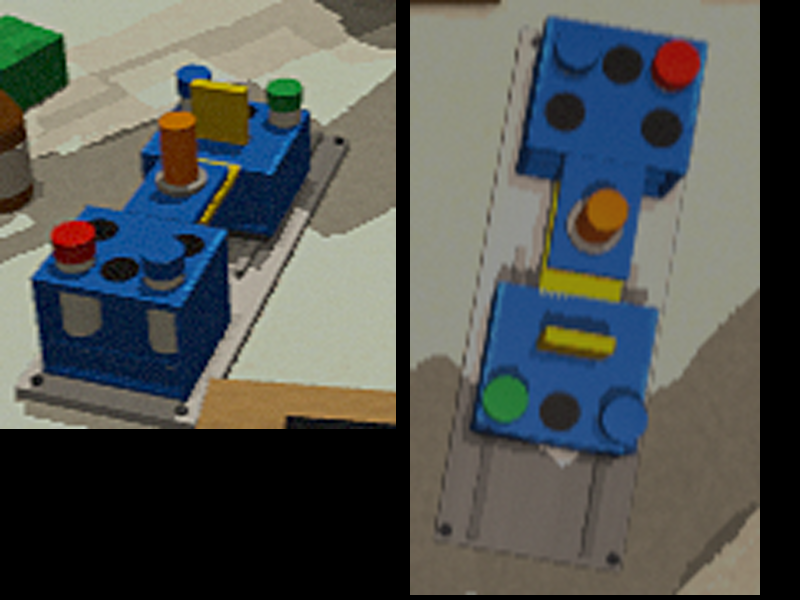

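View pics/top6.png

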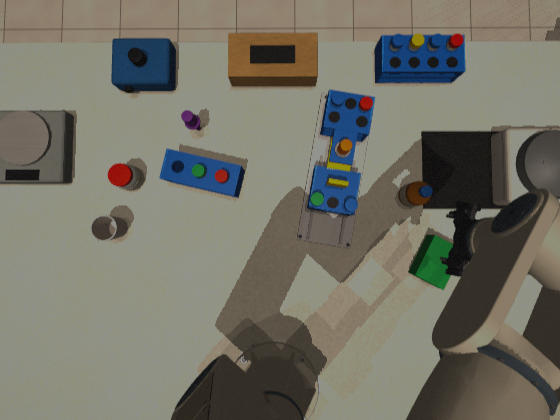

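The drift stands in the hole with its flange on the tongue, and the arm is clear. My first number for the rack's sideways offset (3.6 mm, uncertain hole reference) is too near the limit, so I check offset and tilt by other means, including the scene camera.

```bash
python3 - <<'E'
from meas import *
ex=np.array([np.cos(-.172),np.sin(-.172)]);ey=np.array([-ex[1],ex[0]]);h=np.array([637.3,-180.7])
def load(k,n='top'):
    im=cv2.imread(f'pics/{n}{k}.png');Z=cloud(n,np.load(f'pics/{n}{k}.npy'))[...,2];return Z,*cv2.split(cv2.cvtColor(im,cv2.COLOR_BGR2HSV))
def edges(m,z,x0,x1,lo):
    cnt=max(cv2.findContours(m.astype(np.uint8),0,1)[0],key=cv2.contourArea)[:,0]
    W=np.array([ray('top',u,v,z)[:2] for u,v in cnt])-h;A=np.c_[W@ex,W@ey]
    q=(A[:,0]>x0)&(A[:,0]<x1);r=[np.median(A[q&(s*A[:,1]>lo),1]) for s in(1,-1)]
    return np.round(r,2),round(sum(r)/2,2),A[:,0].min().round(1),A[:,0].max().round(1)
for k in(0,6):
    Z,H,S,V=load(k);blue=(H>98)&(H<128)&(S>100)
    m=centroid(blue&(abs(Z-105)<5),(318,85,380,141))[2];print(k,'fixed',edges(m,105,65,140,45))
    x0=[-125,-175][0] if 0 else None
    m=centroid(blue&(abs(Z-94)<5),(300,160,365,232))[2]
    print(k,'slide',edges(m,94,-175 if k==0 else -145,-95 if k==0 else -65,45))
    org=(H>5)&(H<20)&(S>130)&(V>70)
# scene: head top & flange, tilt
Z,H,S,V=load(6,'scene');org=(H>5)&(H<20)&(S>130)&(V>60)
c,s,m=centroid(org,(205,195,245,235));print('scene head',c,s)
for v in range(s[1],s[1]+s[3]):
    u=np.where(m[v])[0];
    if len(u)>5: print(v,u.min(),u.max(),(u.min()+u.max())/2,end=' | ')
print()
for z in(166,138,111):print(z,proj('scene',[*h,z]).round(1),proj('scene',[*(h+1.5*ey),z]).round(1))
E
```

```text
0 fixed (array([ 58.35, -58.37]), np.float64(-0.01), np.float64(20.4), np.float64(149.3))
0 slide (array([ 65.28, -52.05]), np.float64(6.62), np.float64(-189.5), np.float64(-80.2))
6 fixed (array([ 58.36, -58.37]), np.float64(-0.0), np.float64(20.4), np.float64(149.3))
6 slide (array([ 61.19, -55.82]), np.float64(2.69), np.float64(-158.0), np.float64(-49.2))
scene head [223.81278539 214.29223744] [218 204  12  23 219]
204 220 227 223.5 | 205 219 228 223.5 | 206 218 229 223.5 | 207 218 228 223.0 | 208 218 228 223.0 | 209 219 228 223.5 | 210 219 229 224.0 | 211 219 228 223.5 | 212 219 228 223.5 | 213 219 228 223.5 | 214 219 228 223.5 | 215 219 228 223.5 | 216 220 228 224.0 | 217 219 228 223.5 | 218 220 229 224.5 | 219 220 229 224.5 | 220 220 229 224.5 | 221 220 229 224.5 | 222 220 229 224.5 | 223 220 229 224.5 | 224 220 228 224.0 | 225 221 227 224.0 | 
166 [223.4 206.5] [223.9 206.6]
138 [224.  215.4] [224.5 215.5]
111 [224.5 223.8] [225.  223.9]
```

```bash
python3 - <<'E'
from meas import *
ex=np.array([np.cos(-.172),np.sin(-.172)]);ey=np.array([-ex[1],ex[0]]);h=np.array([637.3,-180.7])
def lab(n,k):
    im=cv2.imread(f'pics/{n}{k}.png').astype(np.float32);return im
# sample rectified dock-plane strips: (yellow-ness = (G+R)/2-B), find half-level crossings
def prof(n,k,z,xs,f):
    im=lab(n,k);ys=np.arange(-45,45,.5);out=[]
    for x in xs:
        q=np.array([proj(n,[*(h+x*ex+y*ey),z]) for y in ys],np.float32)
        s=cv2.remap(im,q[:,0][None],q[:,1][None],1)[0];out.append(f(s))
    return ys,np.mean(out,0)
def cross(ys,p,a,b):
    i=[j for j in range(len(ys)-1) if a<ys[j]<b]
    g=np.abs(np.gradient(p));w=np.array([g[j] for j in i])**2;return float((w*ys[i]).sum()/w.sum())
Y=lambda s:(s[:,1]+s[:,2])/2-s[:,0]
for n in('top',):
    for k in(0,6):
        xs=np.arange(-28,-17,1.) 
        ys,p=prof(n,k,105,xs,Y);r=[cross(ys,p,22,36),cross(ys,p,-36,-22)];print(k,'blue tongue',r,sum(r)/2)
        xs=np.arange(-46,-40,.5) if k==6 else np.arange(-70,-60,1)
        ys,p=prof(n,k,94,xs,Y);r=[cross(ys,p,22,45),cross(ys,p,-36,-18)];print(k,'yellow',r,sum(r)/2)
E
```

```text
0 blue tongue [30.36958086896995, -30.08718410205851] 0.14119838345571978Traceback (most recent call last):
  File "<stdin>", line 21, in <module>
  File "<stdin>", line 9, in prof
  File "h.py", line 8, in proj
    c=vision.camera_params(n); p=np.array(c['R'])@np.array(X)+np.array(c['t'])
ValueError: time passes only in moves, steps and waits
```

```bash
python3 - <<'E'
import re
s=open('h.py').read().replace("def ray","from functools import lru_cache\n@lru_cache(None)\ndef cp(n): return vision.camera_params(n)\ndef ray",1)
s=s.replace("c=vision.camera_params(n)","c=cp(n)");open('h.py','w').write(s)
E
python3 - <<'E'
from meas import *
ex=np.array([np.cos(-.172),np.sin(-.172)]);ey=np.array([-ex[1],ex[0]]);h=np.array([637.3,-180.7])
def prof(n,k,z,xs,f):
    im=cv2.imread(f'pics/{n}{k}.png').astype(np.float32);ys=np.arange(-45,45,.5);out=[]
    for x in xs:
        q=np.array([proj(n,[*(h+x*ex+y*ey),z]) for y in ys],np.float32)
        out.append(f(cv2.remap(im,q[:,0][None],q[:,1][None],1)[0] if False else cv2.remap(im,q[None,:,0].copy(),q[None,:,1].copy(),cv2.INTER_LINEAR)[0]))
    return ys,np.mean(out,0)
def cross(ys,p,a,b):
    i=(ys>a)&(ys<b);w=np.gradient(p)[i]**2;return round(float((w*ys[i]).sum()/w.sum()),2)
Y=lambda s:(s[:,1]+s[:,2])/2-s[:,0]
for k in(0,6):
    for x0,x1 in((-28,-17),(18,40)):
        ys,p=prof('top',k,105,np.arange(x0,x1,1.),Y);r=[cross(ys,p,22,36),cross(ys,p,-36,-22)];print(k,'blue',x0,r,sum(r)/2)
    ys,p=prof('top',k,94,np.arange(-46,-41,.5) if k==6 else np.arange(-70,-60,1),Y);r=[cross(ys,p,22,45),cross(ys,p,-36,-18)];print(k,'yellow',r,sum(r)/2)
E
```

```text
0 blue -28 [30.37, -30.09] 0.14000000000000057
0 blue 18 [29.89, -30.17] -0.14000000000000057
0 yellow [36.44, -23.65] 6.395
6 blue -28 [30.53, -30.11] 0.21000000000000085
6 blue 18 [30.78, -29.72] 0.5300000000000011
6 yellow [32.7, -27.54] 2.580000000000002
```

The spring's rest point is itself off line, so nudging the rack would only let it spring back against the drift. A seated shank allows at most 2.0 mm of play.

Measured results:
- **Sideways offset:** about 2.4 mm, down from 6.4 mm.
- **Carriage:** about 0.
- **Tilt:** the head's axis is vertical within 1 px.
- **Height:** head top at z 166.3, against 166 when seated.

I hand in.

```bash
python3 - <<'E'
from rig import monitor, sign_off
s=monitor.sense();print(s['clock'],s['contact_force'].round(1),s['eef_pos'].round(0)); print(sign_off())
E
```

```text
15.7333 [ 0.4  1.  -0.3] [ 420. -379.  245.]
the job is handed in; nothing more can be done
None
```

I slid the near rack home by its tab and pushed the orange drift down through both tongues until its flange sat on the blue one. I then let go, moved the arm clear and handed in at 15.7 s. The sign-off gives no verdict.

**Last checks:**
- **Rack home:** the tab is 89.5 mm behind the hole, against 90 mm nominal. During the slide the rack stopped moving and the force rose to about 12 N.
- **Drift seated:** its head top is at z 166.3 mm, against 166 mm when fully down. It is upright within about 1 px, held without sinking further under a 16 N push, and lies about 1.7 mm from my hole estimate.
- **Bench:** the tubes and other things look unmoved in the last top view, which I only compared by eye. The arm is free of contact.

**Disagreement:** the sideways offset of the rack did not come out the same each time, and one reading is over the 2.8 mm limit:

| Method | Offset |
|---|---|
| Tab position | 3.6 mm (about 3.4 with the final dock yaw) |
| Rack edges | 2.7 mm |
| Tongue edges, least affected by yaw error | about 2.2 to 2.6 mm |

The seated shank's clearance allows at most about 2.0 mm, so I take the rack to be in line. The margin is small.

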